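# Refit the lever of the desk hole punch with its pivot pin

## Task

The heavy-duty hole punch was taken apart to clear a jam: put its lever back with the hub seated between the two upright cheeks and the handle over the front of the base, then push the pivot pin, from either side, through cheek, hub and cheek until its head is fully home against the cheek. Then press the handle right down to the stop to check that the cutters go down, let it spring back up, and let go, leaving the phone, power bank, eraser and binder clip where they are.

Things in the scene. Friction and masses are not known exactly. Their poses are not given: they have to be found in the camera images.
- punch: Grey heavy-duty two-hole punch, fixed on the bare wood at the left, lever missing. Base 170 (x) x 124 (y) x 14 high. Origin: centre of its underside, at z = 0. z up; +x to the rear (pivot cheeks), -x to the front (operator's side, where the handle goes), y along the pivot axis. Guide bar over the paper slot: x = -21 to 3, y = +-59, top at z = 27; the presser above it.
- punch_bore (a point): Centre of the pivot bore, midway between the two upright cheeks: x = 56, z = 66 in the punch's frame, same axes (bore along y). Each cheek is 8 thick (y = 14.5 to 22.5 on either side; gap 29, 45 over the outer faces) and ends in a round eye, radius 16, through bore 12.5. A fixed V seat between the cheeks carries the lever's hub so that its bore lines up with theirs.
- presser_top (a point): Top of the presser's round boss (radius 8): x = -9, z = 52 in the punch's frame when up. The lever's pad rests on it. The presser's cross bar (20 x 104, along y) has its top 6 below this point.
- presser (a joint): Downward travel of the presser with the two cutters, m: 0 up, 0.010 at its stop. A spring returns it: about 5 N on the boss starts it, 14 N holds it at the stop. Through the pinned lever that is about 7 N and 19 to 23 mm of travel at lever_press (the hub first takes up 1 to 3 mm of play on the pin).
- lever: Loose dark steel lever, 0.28 kg, 167 long, lying flat on the yellow mat (2.5 thick), same way up as when fitted. Origin: on its underside, near its middle; x from handle (-x) to hub (+x), z up. Bar 20 wide (y), x = -45 to 41, z = 9 to 25; pad x = -25 to -5 down to z = 0; rubber grip sleeve x = -102 to -42, 26 wide, z = 5 to 27. Centre of mass x = 19, z = 15.
- lever_hub (a point): Centre of the lever's hub bore: x = 50, y = 0, z = 14 in the lever's frame. Round hub, axis along y, outer radius 14.5, 24 wide, bore 12.5. It coincides with punch_bore when the hub sits in the V seat with the lever's axes parallel to the punch's and its pad on the presser's boss; released there, the lever stays by itself.
- lever_press (a point): Top of the lever's grip sleeve, where the hand presses: x = -80, y = 0, z = 27 in the lever's frame.
- pin: Loose pivot pin, 97 long, 70 g, lying level on the bare wood on its head. Origin: underside of the head, below its middle; x from head to tip, z up; pin axis at z = 9. Head: black ribbed block x = -18 to 18, 20 wide (y), 18 high; steel collar (radius 9) x = 18 to 21, whose face goes against the cheek; steel shank 10 in diameter x = 21 to 67; nose tapering to 4.4 at x = 79.
- pin_mid (a point): Point on the pin's axis at x = 43.5, z = 9 in the pin's frame. It coincides with punch_bore when the pin is fully home, from either side.
- pin_tip (a point): Tip of the pin's nose: x = 79, z = 9 in the pin's frame.
- mobile_phone: Phone 157 x 74 x 8 lying on the mat at the right, origin under its centre; leave it.
- power_bank: White power bank 135 x 68 x 15 lying on the mat at the right, origin under its centre; leave it.
- eraser: Eraser 19 x 42 x 12 on the wood near the front edge, origin under its centre; leave it.
- clip_black: Black binder clip 32 x 49 x 14 on the wood behind the punch, origin under its centre; leave it.
There are look-alikes about, which are no part of the job. What is shaped like the pin but pink is not meant.

How it is judged:
On the way, in this order (a step that is already met when the one before it is completed fails the run):
1. the lever is seated: its hub lies between the cheeks in line with their bore, handle to the front, let go (distance between lever_hub and punch_bore below 0.004 m and angle between the x axis of lever and the x axis of punch, either way round below 0.1 rad and x of lever_press in the frame of punch below -0.06 m and contact force between the fingers and lever below 0.1 N), for 0.2 s.
2. the pin is home through cheek, hub and cheek (distance between each of pin_mid, lever_hub and punch_bore below 0.006 m and angle between the x axis of pin and the y axis of punch, either way round below 0.1 rad), for 0.2 s.
3. the lever, pinned, is pressed down and drives the cutters to the bottom (value of joint presser above 0.0085 m and angle between lever's own z axis and vertical above 0.08 rad and contact force between lever and presser above 3 N and distance between pin_mid and punch_bore below 0.008 m), for 0.1 s.
At the end, for the whole second after the job is handed in: The pin is home (pin_mid within 6 mm of punch_bore, pin within 0.1 rad of the bore axis), the lever's hub is in line with the cheeks (lever_hub within 6 mm of punch_bore, lever within 0.1 rad of the punch's x, handle to the front), the presser is back up (within 2 mm), lever and pin are at rest (all of step 2 and angle between the x axis of lever and the x axis of punch, either way round below 0.1 rad and x of lever_press in the frame of punch below -0.06 m and value of joint presser below 0.002 m and linear speed of each of lever, pin below 0.01 m/s); the robot touches nothing.
It fails at once if the phone, power bank, eraser or binder clip is moved more than 30 mm (distance of any of mobile_phone, power_bank, eraser, clip_black from where it was at the start of the episode above 0.03 m).
It also fails if it takes over 64 s, if anything falls off the work surface, if the arm or the gripper's body presses on something with over 40 N, if the wrist force passes 120 N, or if a joint passes its speed limit or range.

## Robot

A 7-joint arm with a two-finger parallel gripper is mounted at the origin on a cart in front of the work surface, level with it; the furniture and walls round the work are solid. World frame = base frame: x ahead of the robot, y to its left, z up, the work surface at z = 0. Lengths are in m, angles in rad, forces in N, time in s.
With the tool pointing down it reaches from about 0.4 to 0.85 m from the base axis. Payload 10.4 kg.
Tool frame: the origin (TCP) lies at the very end of the fingers, on their centre line; the grasp point (between the pads) lies 19 mm behind it (grip_point_offset is the distance from the TCP to the grasp point, in m); z points along the fingers, y is the line along which they close (so a half turn about z gives the same grasp; the last joint's range is limited). The gripper opens to 87 mm and grips with 3 to 60 N. Pads are 19 mm wide; open, the fingers measure 117 mm over their backs; the gripper's body (75 mm by 190 mm) begins 51 mm behind the grasp point.
Start: joints at [1.311, 0.332, -0.065, 1.46, 0.022, 1.35, -0.088], TCP at [0.147, -0.608, 0.223] pointing down, gripper open.
Joint ranges: [-2.6, 2.6], [-0.5, 2.12], [-1.47, 1.34], [0.16, 2.42], [-1.27, 4.41], [0.06, 2.06], [-2.6, 2.6]. Speed limits (rad/s): [2.22, 2.22, 2.79, 2.79, 3.14, 3.14, 3.14].

## Interface

Orientations are given as a unit quaternion [x, y, z, w].
In Python, from bench import * gives the robot as it stands.
- The arm moves only by the tool play_rows, never from a script. Its argument "increments" is text: rows parted by semicolons, each of 7 numbers parted by spaces: the turn, a rotation vector about the tool's x, y, z in rad, then the shift along the tool's x, y, z in m, then the opening, from 0 (shut) to 1 (fully open). A call has 1 to 8 rows; each row is the pose to reach, as a shift and turn from the pose commanded when the call began, along the tool's axes at that moment; what a row does not reach only later rows make up. A row lasts 1/10 s, in which the tool goes at most 50 mm and 8.59 degrees, less where a joint would pass 70% of its speed; a pose out of reach is approached as far as the arm can. A call with a gripper value outside its range is refused whole. The fingers move at their own pace and stop on an object; "grip_force" is the grip in N (left out, the last holds). Time passes only in rows, so rows that repeat a pose let the fingers close. It gives the time, the measured TCP pose, the force, the opening and the grip force at its end, in the units of the state.
- read_state(): the state, without advancing time (a new reading comes with each control period).
- camera(name): name is "scene" or "side" or "wrist"; returns a dict with "color" (400x640x3 uint8, red, green, blue), "fx", "fy", "cx", "cy" (pixels), "camera_from_world" (4x4, takes a point from world to camera coordinates); the wrist camera has in their place "mount" (4x4, takes a point from camera to tool coordinates, whose origin is the TCP and whose axes are the flange's). Camera axes: x right, y down, z forward; pixel columns grow to the right and rows downward; lengths in m; the calibration is good to about 2 mm. The wrist camera is an equidistant fisheye: a pixel r from the principal point sees the ray r / f radians off the axis. A picture is of the moment at which its call begins: read the wrist's pose just before it. There is no depth.
- close_job(): hands the job in; it is judged then, once.
The state is a dict: "time": time; "joint_positions": joint angles; "joint_vel": joint speeds; "joint_torque": joint torques, N m; "ee_pos": TCP position; "eef_rot": TCP orientation; "ft_force": force on the tool from outside, world axes, zero at the start; "torque": the same for the moment, N m; "width": finger opening in m; "grip_force": force on a finger pad.
Only numpy, scipy, OpenCV 4.12 (cv2) and the standard library are available. Lean on these libraries where they do the work, as an engineer would, in place of code of your own. Each camera call takes 0.05 s, during which the arm holds its last target. There are 200 camera calls.

## Working session

There is one attempt and no reset: what is moved stays moved. The work goes in short steps, Python scripts to look and compute and a tool call to move; the robot and the scene stay as the last step left them, time stands still between calls to the robot, and variables do not carry over. Pictures are saved under pics/ and viewed, at most 10 in all, crops included, and the job is handed in when it is done.

Besides the shell and the picture viewer there is one more tool, called after "Request:" in YAML: its name, and indented under it one key for each argument. play_rows: Moves the arm, as the interface text tells. Its arguments: {"type":"object","properties":{"increments":{"type":"string"},"grip_force":{"type":"number"}},"required":["increments"]}

```bash
ls; mkdir -p pics; python3 - <<'E'
from bench import *
import cv2,numpy as np
s=read_state();print({k:np.round(v,3).tolist() for k,v in s.items()})
for n in("scene","side","wrist"):
    c=camera(n);cv2.imwrite(f"pics/{n}0.png",c["color"][:,:,::-1])
    print(n,[c[k] for k in("fx","fy","cx","cy")],np.round(c.get("camera_from_world",c.get("mount")),4).tolist())
E
```

```text
pics
{'time': 0.0, 'joint_positions': [1.311, 0.333, -0.065, 1.461, 0.022, 1.35, -0.089], 'joint_vel': [-0.001, -0.0, 0.001, 0.0, 0.002, 0.0, -0.001], 'joint_torque': [0.001, -62.325, 0.024, -38.99, -0.061, 0.04, 0.0], 'ee_pos': [0.146, -0.607, 0.222], 'eef_rot': [0.993, 0.118, -0.0, -0.001], 'ft_force': [-0.504, 0.839, 0.034], 'torque': [-0.057, -0.005, 0.026], 'grip_force': 0.0, 'width': 0.087}
scene [501.38250816351206, 501.38250816351206, 320.27719459461747, 192.89199010802338] [[-0.7935, 0.6086, -0.0007, 0.4514], [0.4607, 0.6, -0.6541, -0.1231], [-0.3976, -0.5193, -0.7564, 1.9412], [0.0, 0.0, 0.0, 1.0]]
side [409.80839958036887, 409.80839958036887, 318.87559105817303, 201.9228336474605] [[-0.9372, -0.3487, 0.001, 0.4744], [-0.1439, 0.3842, -0.912, 0.1739], [0.3177, -0.8548, -0.4103, 0.945], [0.0, 0.0, 0.0, 1.0]]
wrist [309.70691628693146, 309.70691628693146, 316.4868220409062, 199.6248980806457] [[0.0005, -0.9592, -0.2829, 0.0776], [1.0, 0.0007, -0.0005, 0.0007], [0.0007, -0.2829, 0.9592, -0.1631], [0.0, 0.0, 0.0, 1.0]]
```

View pics/scene0.png

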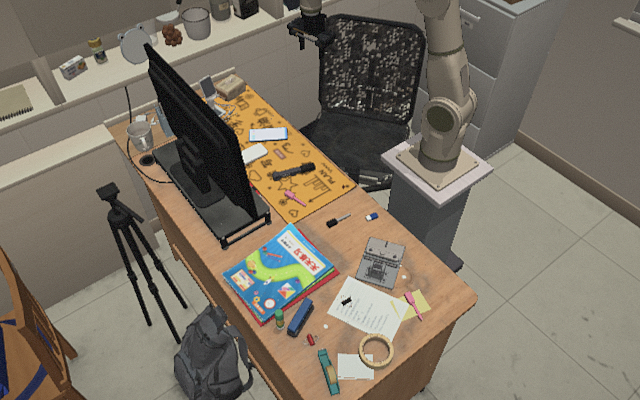

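View pics/side0.png

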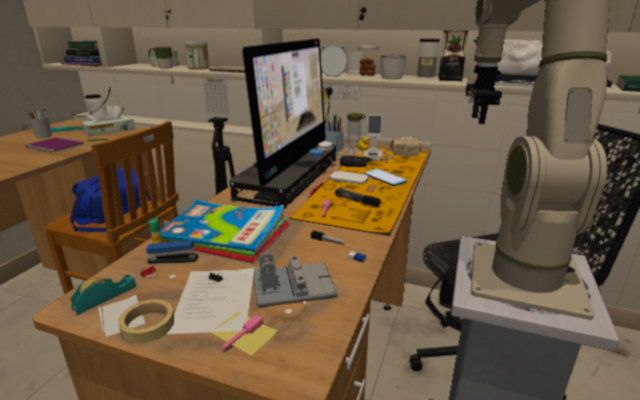

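```bash
cat > h.py <<'E'
from bench import *
import cv2,numpy as np
from scipy.spatial.transform import Rotation as R
from scipy.optimize import least_squares
S=np.array
def T(s):
    M=np.eye(4);M[:3,:3]=R.from_quat(s["eef_rot"]).as_matrix();M[:3,3]=s["ee_pos"];return M
def shot(n,fn=None):
    s=read_state();c=camera(n)
    if n=="wrist": c["camera_from_world"]=np.linalg.inv(T(s)@c["mount"])
    if fn: cv2.imwrite(fn+".png",c["color"][:,:,::-1]); np.savez(fn+".npz",**{k:v for k,v in c.items()},fish=(n=="wrist"))
    return c
def load(fn): return dict(np.load(fn+".npz"))
def ray(c,u,v):
    x=(u-c["cx"])/c["fx"];y=(v-c["cy"])/c["fy"]
    if c["fish"]:
        r=np.hypot(x,y)+1e-12;d=S([np.sin(r)*x/r,np.sin(r)*y/r,np.cos(r)])
    else: d=S([x,y,1.])
    W=np.linalg.inv(c["camera_from_world"]);return W[:3,3],W[:3,:3]@d
def onz(c,u,v,z):
    o,d=ray(c,u,v);return o+d*(z-o[2])/d[2]
def proj(c,p):
    q=c["camera_from_world"]@np.append(p,1);
    if c["fish"]:
        r=np.hypot(q[0],q[1])+1e-12;a=np.arctan2(r,q[2]);x,y=a*q[0]/r,a*q[1]/r
    else: x,y=q[0]/q[2],q[1]/q[2]
    return S([c["fx"]*x+c["cx"],c["fy"]*y+c["cy"]])
def crop(fn,u0,v0,u1,v1,k,out):
    cv2.imwrite(out,cv2.resize(cv2.imread(fn+".png")[v0:v1,u0:u1],None,fx=k,fy=k,interpolation=cv2.INTER_CUBIC))
def move(s,pos,Rm):
    "tool-frame rotvec and shift from the present pose"
    M=T(s);return R.from_matrix(M[:3,:3].T@Rm).as_rotvec(),M[:3,:3].T@(S(pos)-M[:3,3])
E
python3 - <<'E'
from h import *
c=shot("scene","pics/sc1");d=shot("side","pics/sd1")
for n,uv,z in[("leverhub",(310,167),.015),("leverhandle",(275,177),.015),("pinhead",(333,222),.009),("pintip",(350,215),.009),("punch",(380,262),.014),("eraser",(372,216),.01),("clip",(348,301),.01),("pink1",(293,198),.01),("pink2",(412,305),.01),("monitorcorner",(268,212),.02)]:
    p=onz(c,*uv,z);print(n,p.round(3),proj(d,p).round())
crop("pics/sc1",260,150,440,300,4,"pics/c1.png")
E
```

```text
Traceback (most recent call last):
  File "h.py", line 21, in onz
    o,d=ray(c,u,v);return o+d*(z-o[2])/d[2]
        ~~~^^^^^^^
  File "h.py", line 16, in ray
    if c["fish"]:
       ~^^^^^^^^
KeyError: 'fish'
```

```bash
sed -i 's/s=read_state();c=camera(n)$/s=read_state();c=camera(n);c["fish"]=(n=="wrist")/; s/,fish=(n=="wrist"))/)/' h.py
python3 - <<'E'
from h import *
c=load("pics/sc1") if 0 else shot("scene","pics/sc1");d=shot("side","pics/sd1")
for n,uv,z in[("leverhub",(310,167),.015),("leverhandle",(275,177),.015),("pinhead",(333,222),.009),("pintip",(350,215),.009),("punch",(380,262),.014),("eraser",(372,216),.01),("clip",(348,301),.01),("pink1",(293,198),.01),("pink2",(412,305),.01),("monitorcorner",(268,212),.02)]:
    p=onz(c,*uv,z);print(n,p.round(3),proj(d,p).round())
crop("pics/sc1",260,150,440,300,4,"pics/c1.png")
E
```

```text
leverhub [ 0.417 -0.262  0.015] [374. 202.]
leverhandle [ 0.551 -0.3    0.015] [338. 192.]
pinhead [ 0.508 -0.007  0.009] [319. 235.]
pintip [0.441 0.005 0.009] [341. 242.]
punch [0.491 0.216 0.014] [291. 280.]
eraser [0.384 0.056 0.01 ] [357. 255.]
clip [0.661 0.26  0.01 ] [215. 277.]
pink1 [ 0.555 -0.179  0.01 ] [324. 207.]
pink2 [0.515 0.389 0.01 ] [242. 329.]
monitorcorner [ 0.666 -0.173  0.02 ] [291. 200.]
```

View pics/c1.png

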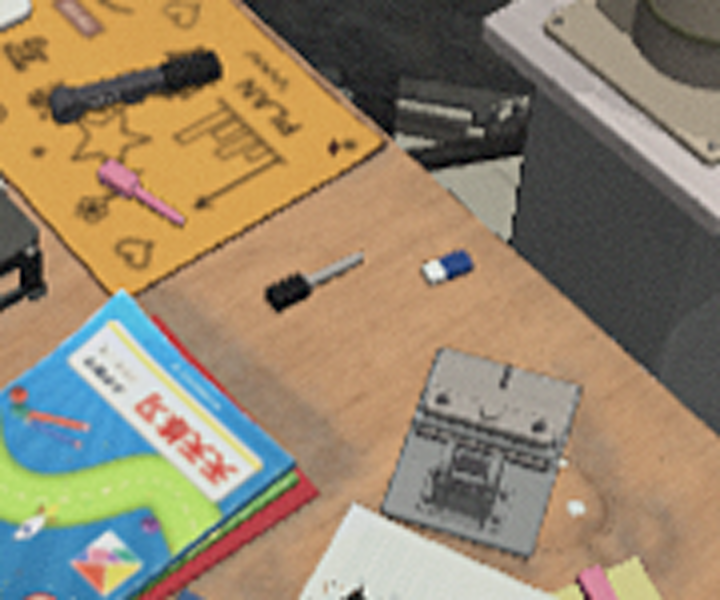

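The crop shows the lever at crop (60–220, 50–120), with its grip at the upper right and its hub at (65,105). The pin candidates are:
- black head with steel shank at crop (289,292)–(362,258), scene (332,223)–(350,214)
- pink at scene (293,198)
- pink at scene (412,305)

The black-headed one is the real pin. The punch is at crop (485,450), with its cheeks to the far side. Next I move the wrist camera overhead.

```bash
python3 - <<'E'
from h import *
s=read_state();print(T(s).round(4).tolist())
D=R.from_euler("ZX",[0,np.pi]).as_matrix()
print([x.round(3) for x in move(s,(.44,-.05,.27),D)])
E
```

```text
[[0.9721, 0.2346, -0.0001, 0.1466], [0.2346, -0.9721, 0.0002, -0.6075], [-0.0001, -0.0003, -1.0, 0.2224], [0.0, 0.0, 0.0, 1.0]]
[array([-0.   ,  0.   ,  0.237]), array([ 0.416, -0.473, -0.048])]
```

Request:
play_rows:
  increments: "0 0 0.237 0.21 -0.24 -0.048 1;0 0 0.237 0.21 -0.24 -0.048 1;0 0 0.237 0.21 -0.24 -0.048 1;0 0 0.237 0.21 -0.24 -0.048 1;0 0 0.237 0.416 -0.473 -0.048 1;0 0 0.237 0.416 -0.473 -0.048 1;0 0 0.237 0.416 -0.473 -0.048 1;0 0 0.237 0.416 -0.473 -0.048 1"

```text
time: 1.15
ee_pos: [0.3321, -0.2537, 0.2611]
eef_rot: [1.0, -0.0, 0.0, 0.0]
ft_force: [0.6, -0.7, -0.3]
width: 0.0872
grip_force: 0.0
```

Request:
play_rows:
  increments: "0 0 0 0 0 0 1;0 0 0 0 0 0 1"

```text
time: 1.35
ee_pos: [0.332, -0.255, 0.2611]
eef_rot: [1.0, 0.001, 0.0, 0.001]
ft_force: [-0.1, -0.7, -0.9]
width: 0.0871
grip_force: 0.0
```

```bash
python3 - <<'E'
from h import *
s=read_state();print(s["time"],T(s).round(3).tolist())
D=R.from_euler("ZX",[0,np.pi]).as_matrix()
print([x.round(3) for x in move(s,(.44,-.05,.27),D)])
E
```

```text
1.35 [[1.0, 0.002, 0.0, 0.332], [0.002, -1.0, -0.001, -0.255], [0.0, 0.001, -1.0, 0.261], [0.0, 0.0, 0.0, 1.0]]
[array([ 0.001, -0.   ,  0.002]), array([ 0.108, -0.205, -0.009])]
```

```bash
python3 - <<'E'
from h import *
shot("wrist","pics/w1")
E
```

Request:
play_rows:
  increments: "0 0 0 0.1 -0.34 0.02 1;0 0 0 0.1 -0.34 0.02 1;0 0 0 0.1 -0.34 0.02 1;0 0 0 0.1 -0.34 0.02 1;0 0 0 0.1 -0.34 0.02 1;0 0 0 0.1 -0.34 0.02 1;0 0 0 0.1 -0.34 0.02 1;0 0 0 0.1 -0.34 0.02 1"

```text
time: 2.2
ee_pos: [0.4324, 0.0889, 0.2409]
eef_rot: [1.0, 0.002, 0.0, -0.001]
ft_force: [-0.1, -1.8, 0.3]
width: 0.0872
grip_force: 0.0
```

Request:
play_rows:
  increments: "0 0 0 0 -0.02 0.01 1;0 0 0 0 -0.02 0.01 1;0 0 0 0 -0.02 0.01 1"

```text
time: 2.5
ee_pos: [0.4319, 0.103, 0.2306]
eef_rot: [1.0, -0.001, -0.0, -0.0]
ft_force: [-0.4, -1.5, 0.4]
width: 0.0867
grip_force: 0.0
```

```bash
python3 - <<'E'
from h import *
c=shot("wrist","pics/w2");print(read_state()["time"],T(read_state()).round(3)[:3,3])
a=cv2.imread("pics/w1.png");b=cv2.imread("pics/w2.png")
cv2.imwrite("pics/both.png",cv2.resize(np.vstack([a,b]),None,fx=.75,fy=.75))
E
```

```text
2.55 [0.432 0.103 0.231]
```

View pics/both.png

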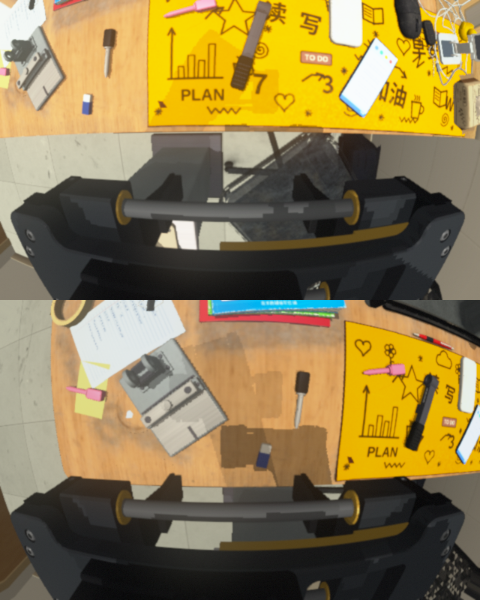

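w1 shows the lever, grip at the lower left and hub at the top, around (325,60) in full resolution. w2 shows the punch at (230,130), with its cheeks at the upper left, and the black-headed pin with its head at (403,108) and tip at (398,168). I'll take closer shots of each.

Request:
play_rows:
  increments: "0 0 0 0 -0.1 0.08 1;0 0 0 0 -0.1 0.08 1;0 0 0 0 -0.1 0.08 1;0 0 0 0 -0.1 0.08 1;0 0 0 0 -0.1 0.08 1"

```text
time: 3.05
ee_pos: [0.4321, 0.2033, 0.1507]
eef_rot: [1.0, -0.0, -0.0, 0.0]
ft_force: [0.2, -0.2, 0.1]
width: 0.0869
grip_force: 0.0
```

```bash
python3 - <<'E'
from h import *
c=shot("wrist","pics/w3");print(read_state()["time"],T(read_state()).round(4)[:3])
E
```

```text
3.1 [[ 1.000e+00 -2.200e-03  4.000e-04  4.326e-01]
 [-2.200e-03 -1.000e+00 -5.000e-04  2.028e-01]
 [ 4.000e-04  5.000e-04 -1.000e+00  1.512e-01]]
```

Request:
play_rows:
  increments: "0 0 0 -0.01 0.2 0 1;0 0 0 -0.01 0.2 0 1;0 0 0 -0.01 0.2 0 1;0 0 0 -0.01 0.2 0 1;0 0 0 -0.01 0.2 0 1;0 0 0 -0.01 0.2 0 1"

```text
time: 3.7
ee_pos: [0.422, 0.0018, 0.1518]
eef_rot: [1.0, -0.003, 0.001, 0.001]
ft_force: [-0.8, 1.0, 0.1]
width: 0.0867
grip_force: 0.0
```

```bash
python3 - <<'E'
from h import *
c=shot("wrist","pics/w4");print(read_state()["time"],T(read_state()).round(4)[:3])
E
```

```text
3.75 [[ 1.     -0.0028  0.0019  0.4221]
 [-0.0028 -1.     -0.0011  0.0034]
 [ 0.0019  0.0011 -1.      0.1517]]
```

Request:
play_rows:
  increments: "0 0 0 0 0.27 0 1;0 0 0 0 0.27 0 1;0 0 0 0 0.27 0 1;0 0 0 0 0.27 0 1;0 0 0 0 0.27 0 1;0 0 0 0 0.27 0 1;0 0 0 0 0.27 0 1;0 0 0 0 0.27 0 1"

```text
time: 4.55
ee_pos: [0.4224, -0.2641, 0.1509]
eef_rot: [1.0, 0.001, 0.0, -0.0]
ft_force: [0.3, 0.8, 0.2]
width: 0.0867
grip_force: 0.0
```

```bash
python3 - <<'E'
from h import *
c=shot("wrist","pics/w5");print(read_state()["time"],T(read_state()).round(4)[:3])
cs=[load(f"pics/w{i}") for i in(3,4,5)]
for n,c,p in zip("PpL",cs,[(.49,.216,.05),(.48,0,.01),(.48,-.28,.02)]):print(n,proj(c,S(p)).round())
out=[]
for i in(3,4,5):out.append(cv2.imread(f"pics/w{i}.png")[:240])
cv2.imwrite("pics/tri.png",cv2.resize(np.vstack(out),None,fx=.83,fy=.83))
E
```

```text
4.6 [[ 1.000e+00  2.400e-03  4.000e-04  4.224e-01]
 [ 2.400e-03 -1.000e+00  4.000e-04 -2.637e-01]
 [ 4.000e-04 -4.000e-04 -1.000e+00  1.510e-01]]
P [301. 134.]
p [317. 131.]
L [333. 132.]
```

View pics/tri.png

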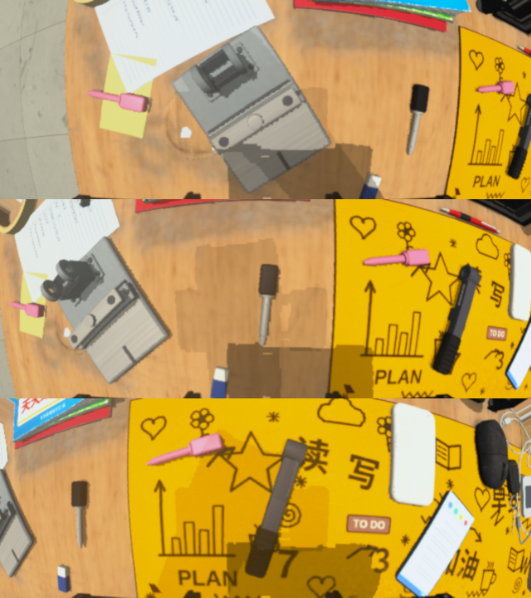

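The tri picture shows, top to bottom, the punch near full-res (305,130) in w3, the black-headed pin at (320,365-240=~125) in w4, and the lever at (333,130) in w5. I'll enlarge each for keypoints.

```bash
python3 - <<'E'
from h import *
cv=np.zeros((504,800,3),np.uint8)
x=0
for i,(u,v,w,h) in zip((3,5,4),[(200,25,210,210),(288,45,92,190),(305,70,30,115)]):
    a=cv2.imread(f"pics/w{i}.png")[v:v+h,u:u+w];a=cv2.resize(a,None,fx=2.4,fy=2.4,interpolation=cv2.INTER_CUBIC)
    cv[:a.shape[0],x:x+a.shape[1]]=a;print(i,"x0",x);x+=a.shape[1]
cv2.imwrite("pics/key.png",cv)
E
```

```text
3 x0 0
5 x0 504
4 x0 725
```

View pics/key.png

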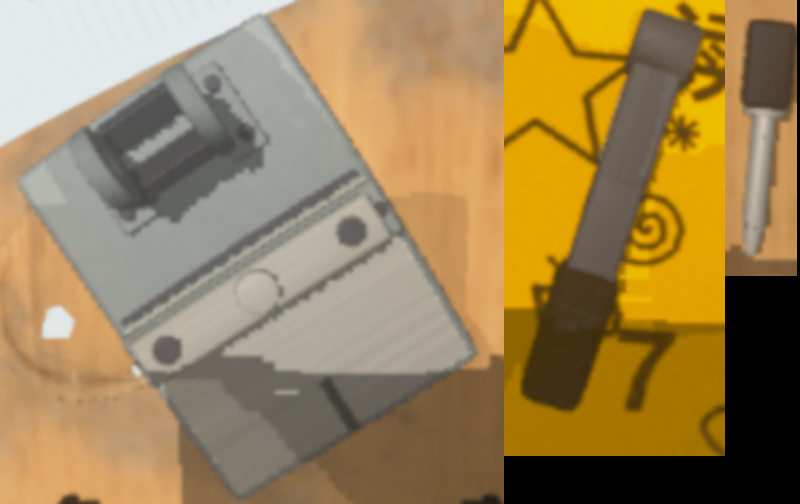

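Keypoints from the enlarged picture, in crop coordinates:
- **Punch:** base corners (20,180), (262,14), (238,497), (474,354), and boss (259,291).
- **Lever:** hub end (651,10)–(702,27), grip shoulder (565,265)–(618,280), grip end (522,395)–(575,410).
- **Pin:** head corners (748,20), (796,24), (742,105), (791,110), and tip (752,253).

The third one is the black-headed pin, which is the one meant.

```bash
cat > fit.py <<'E'
from h import *
def fit(c,pts,x0,z0,uv):
    pts=S(pts,float)/1000
    def W(q):
        k,s=np.cos(q[2]),np.sin(q[2]);return np.c_[q[0]+k*pts[:,0]-s*pts[:,1],q[1]+s*pts[:,0]+k*pts[:,1],pts[:,2]+z0]
    f=lambda q:(S([proj(c,p) for p in W(q)])-uv).ravel()
    r=least_squares(f,x0,loss="soft_l1");print(np.round(r.x,4),"deg",np.degrees(r.x[2]).round(1));print(f(r.x).reshape(-1,2).round(1).tolist());return r.x
E
python3 - <<'E'
from fit import *
k=2.4
c3,c4,c5=[load(f"pics/w{i}") for i in(3,4,5)]
uv=S([(20,180),(262,14),(238,497),(474,354),(259,291)])/k+[200,25]
q=fit(c3,[(85,62,14),(85,-62,14),(-85,62,14),(-85,-62,14),(-9,0,52)],[.49,.216,.55],0,uv)
def loc(q,p,z0=0):
    p=S(p)/1000;a,b=np.cos(q[2]),np.sin(q[2]);return S([q[0]+a*p[0]-b*p[1],q[1]+b*p[0]+a*p[1],p[2]+z0])
for y in(22.5,14.5,-14.5,-22.5):
    print("eye",y,[((proj(c3,loc(q,(x,y,z)))-[200,25])*k).round().tolist() for x,z in[(72,66),(56,82),(40,66)]])
print("bore",loc(q,(56,0,66)))
uv=(S([(522,395),(575,410),(565,265),(618,280),(651,10),(702,27)])-[504,0])/k+[288,45]
l=fit(c5,[(-102,13,22),(-102,-13,22),(-42,13,24),(-42,-13,24),(64.5,12,16),(64.5,-12,16)],[.48,-.28,-.3],.0025,uv)
uv=(S([(748,20),(796,24),(742,105),(791,110),(752,253)])-[725,0])/k+[305,70]
p=fit(c4,[(-18,-10,18),(-18,10,18),(18,-10,18),(18,10,18),(79,0,9)],[.5,0,3.1],0,uv)
np.savez("poses.npz",punch=q,lever=l,pin=p)
# crosschecks with scene camera
sc=load("pics/sc1")
for n,P in[("bore",loc(q,(56,0,66))),("levergripend",loc(l,(-102,0,15),.0025)),("leverhubend",loc(l,(64,0,15),.0025)),("pintip",loc(p,(79,0,9))),("pinhead",loc(p,(-18,0,9)))]:print(n,P.round(4),((proj(sc,P)-[260,150])*4).round())
for n in"abcd":pass
print("punch corners",[((proj(sc,loc(q,x))-[260,150])*4).round().tolist() for x in[(85,62,14),(85,-62,14),(-85,62,14),(-85,-62,14)]])
E
```

```text
[0.4871 0.2151 0.5752] deg 33.0
[[-3.3, -0.2], [0.3, -3.2], [0.0, 3.3], [3.9, 0.3], [-0.3, 0.1]]
eye 22.5 [[69.0, 137.0], [82.0, 173.0], [121.0, 213.0]]
eye 14.5 [[88.0, 123.0], [103.0, 158.0], [140.0, 199.0]]
eye -14.5 [[160.0, 73.0], [179.0, 105.0], [212.0, 150.0]]
eye -22.5 [[180.0, 60.0], [201.0, 91.0], [233.0, 137.0]]
bore [0.53410824 0.2455975  0.066     ]
[ 0.4965 -0.2856 -0.3151] deg -18.1
[[-2.2, 0.9], [0.7, 2.4], [-1.4, -2.3], [2.8, 0.1], [-0.9, -1.2], [1.8, 0.2]]
[ 0.5135 -0.006   3.0533] deg 174.9
[[-0.1, -1.1], [1.0, -0.9], [-0.8, 0.8], [-0.2, 0.5], [0.2, 0.4]]
bore [0.5341 0.2456 0.066 ] [470. 465.]
levergripend [ 0.3995 -0.254   0.0175] [220.  63.]
leverhubend [ 0.5573 -0.3055  0.0175] [ 51. 106.]
pintip [0.4348 0.001  0.009 ] [363. 253.]
pinhead [ 0.5315 -0.0076  0.009 ] [270. 301.]
punch corners [[531.0, 554.0], [379.0, 508.0], [582.0, 384.0], [438.0, 343.0]]
```

```bash
cat >> h.py <<'E'
def down(h): return R.from_euler("ZX",[h,np.pi]).as_matrix()
def loc(q,p,z0=0):
    p=S(p)/1000;a,b=np.cos(q[2]),np.sin(q[2]);return S([q[0]+a*p[0]-b*p[1],q[1]+b*p[0]+a*p[1],p[2]+z0])
def P(n): return np.load("poses.npz")[n]
E
python3 - <<'E'
from h import *
l=P("lever");s=read_state();t=loc(l,(19,0,0));print(t)
print([x.round(4) for x in move(s,(t[0],t[1],.005),down(l[2]))])
E
```

```text
[ 0.51454183 -0.29153632  0.        ]
[array([-0.0005, -0.0004,  0.3175]), array([0.092 , 0.0282, 0.146 ])]
```

Request:
play_rows:
  increments: "0 0 0.317 0.092 0.028 0.09 1;0 0 0.317 0.092 0.028 0.09 1;0 0 0.317 0.092 0.028 0.09 1;0 0 0.317 0.092 0.028 0.09 1;0 0 0.317 0.092 0.028 0.115 1;0 0 0.317 0.092 0.028 0.13 1;0 0 0.317 0.092 0.028 0.145 1;0 0 0.317 0.092 0.028 0.145 1"

```text
time: 5.4
ee_pos: [0.5124, -0.2928, 0.0044]
eef_rot: [0.987, -0.158, -0.001, -0.0]
ft_force: [-0.4, -0.1, -0.7]
width: 0.0871
grip_force: 0.0
```

Request:
play_rows:
  grip_force: 25
  increments: "0 0 0 0 0 0 0.2;0 0 0 0 0 0 0;0 0 0 0 0 0 0;0 0 0 0 0 0 0;0 0 0 0 0 0 0;0 0 0 0 0 0 0"

```text
time: 6.0
ee_pos: [0.5136, -0.2937, 0.0059]
eef_rot: [0.987, -0.158, 0.0, 0.0]
ft_force: [0.0, -0.2, 0.1]
width: 0.047
grip_force: 0.0
```

Request:
play_rows:
  increments: "0 0 0 0 0 0 0;0 0 0 0 0 0 0;0 0 0 0 0 0 0;0 0 0 0 0 0 0;0 0 0 0 0 0 0;0 0 0 0 0 0 0"

```text
time: 6.6
ee_pos: [0.5137, -0.2935, 0.0057]
eef_rot: [0.987, -0.158, 0.0, -0.0]
ft_force: [0.6, 1.2, 0.9]
width: 0.0195
grip_force: 25.0
```

Request:
play_rows:
  increments: "0 0 0 0 0 -0.05 0;0 0 0 0 0 -0.1 0;0 0 0 0 0 -0.13 0;0 0 0 0 0 -0.13 0"

```text
time: 7.0
ee_pos: [0.5157, -0.2949, 0.1404]
eef_rot: [0.987, -0.158, 0.003, 0.002]
ft_force: [1.0, 1.0, -2.5]
width: 0.0199
grip_force: 25.0
```

```bash
python3 - <<'E'
from h import *
q=P("punch");s=read_state()
# TCP over punch: lever x19 -> punch x25
for h in(.13,.09,.0545):
  t=loc(q,(25,0,0));print([x.round(4) for x in move(s,(t[0],t[1],h),down(q[2]))])
print(s["time"],T(s)[:3,3],s["width"])
E
```

```text
[array([ 0.0052, -0.0055, -0.8928]), array([-0.1708, -0.4951,  0.0081])]
[array([ 0.0052, -0.0055, -0.8928]), array([-0.1711, -0.4952,  0.0481])]
[array([ 0.0052, -0.0055, -0.8928]), array([-0.1713, -0.4953,  0.0836])]
7.0 [ 0.51568762 -0.29494796  0.14041452] 0.019878161674792626
```

Request:
play_rows:
  increments: "0 0 -0.3 -0.085 -0.25 0 0;0 0 -0.3 -0.085 -0.25 0 0;0 0 -0.3 -0.085 -0.25 0 0;0 0 -0.5 -0.13 -0.375 0 0;0 0 -0.893 -0.171 -0.495 0 0;0 0 -0.893 -0.171 -0.495 0 0;0 0 -0.893 -0.171 -0.495 0 0;0 0 -0.893 -0.171 -0.495 0 0"

```text
time: 7.8
ee_pos: [0.5066, 0.1074, 0.1345]
eef_rot: [0.958, 0.286, -0.001, 0.0]
ft_force: [1.3, 0.5, -3.4]
width: 0.0197
grip_force: 25.0
```

```bash
python3 - <<'E'
from h import *
q=P("punch");s=read_state()
t=loc(q,(25,0,0));print([x.round(4) for x in move(s,(t[0],t[1],.13),down(q[2]))],T(s)[:3,3])
E
```

```text
[array([-0.0002,  0.0016,  0.0051]), array([ 0.0678, -0.1006,  0.0044])] [0.5065608  0.10739658 0.13446456]
```

Request:
play_rows:
  increments: "0 0 0.004 0.068 -0.1 0.004 0;0 0 0.004 0.068 -0.1 0.004 0;0 0 0.004 0.068 -0.1 0.004 0;0 0 0.004 0.068 -0.1 0.004 0;0 0 0.004 0.068 -0.1 0.004 0"

```text
time: 8.3
ee_pos: [0.5096, 0.2267, 0.1303]
eef_rot: [0.959, 0.282, -0.001, 0.0]
ft_force: [0.1, -1.2, -2.2]
width: 0.0194
grip_force: 25.0
```

```bash
python3 - <<'E'
from h import *
q=P("punch");s=read_state()
t=loc(q,(25,0,0));print([x.round(4) for x in move(s,(t[0],t[1],.13),down(q[2]))],T(s)[:3,3])
c=shot("wrist","pics/w6");print("bore",proj(c,loc(q,(56,0,66))))
u0,v0=220,40;crop("pics/w6",220,40,420,220,3.3,"pics/k6.png")
E
```

```text
[array([-0.0003,  0.0022, -0.0026]), array([-0.0001, -0.0025,  0.0003])] [0.5095502  0.22669275 0.13029324]
bore [312.42079154 173.14745495]
```

View pics/k6.png

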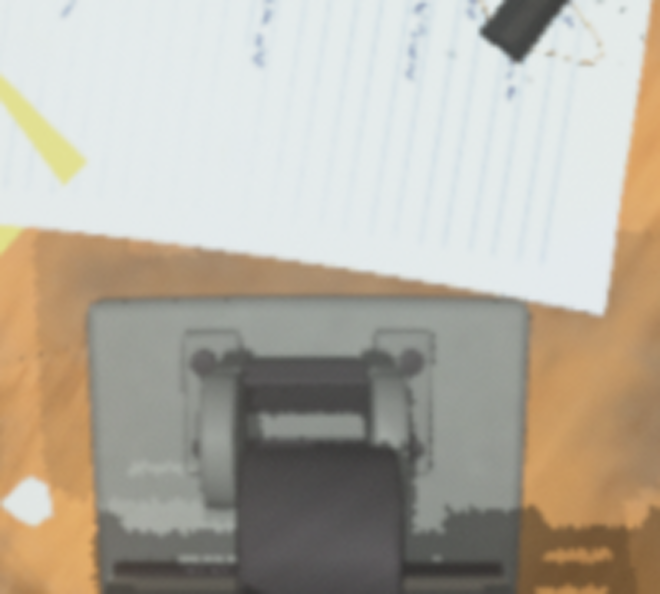

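The crop shows the cheek eyes at x 200–240 and 372–410, the rear base corners at (90,300) and (527,303), and the hub end of the held lever spanning x 238–403 with its top edge at y≈450. It is nearly parallel and sits about 3 mm to the right.

```bash
python3 - <<'E'
from h import *
c=load("pics/w6");q=P("punch");k=3.3
pr=lambda p:((proj(c,p)-[220,40])*k).round()
print("corners",pr(loc(q,(85,62,14))),pr(loc(q,(85,-62,14))))
th=np.linspace(0,2*np.pi,73)
for y in(22.5,14.5,-14.5,-22.5):
    A=S([pr(loc(q,(56+16*np.cos(t),y,66+16*np.sin(t)))) for t in th]);print(y,A.min(0),A.max(0))
# held hub outline in tool coordinates
M=np.linalg.inv(c["camera_from_world"]);  # world<-cam
s=read_state();Tm=T(s)
for hx in(.029,.031,.033):
  A=S([pr((Tm@S([hx+.0145*np.cos(t),yy,-.0108-.0145*np.sin(t),1]))[:3]) for t in th for yy in(.013,-.011)]);print(hx,A.min(0),A.max(0))
E
```

```text
corners [ 83. 301.] [532. 300.]
22.5 [198. 370.] [214. 510.]
14.5 [235. 369.] [246. 510.]
-14.5 [366. 369.] [373. 510.]
-22.5 [399. 369.] [410. 510.]
0.029 [245. 457.] [413. 642.]
0.031 [245. 444.] [414. 630.]
0.033 [244. 431.] [414. 619.]
```

```bash
python3 - <<'E'
from h import *
c=load("pics/w6");c["camera_from_world"]=np.linalg.inv(c["mount"]);k=3.3  # tool frame as world
pr=lambda p:((proj(c,S(p))-[220,40])*k)
th=np.linspace(0,2*np.pi,73)
def ext(x,y,z,r,hw):
    A=S([pr((x+r*np.cos(t),y+s*hw,z+r*np.sin(t))) for t in th for s in(-1,1)]);return np.r_[A.min(0),A.max(0)]
# hub: left,top,right observed
f=lambda v:(ext(v[0],v[1],-.0108,.0145,.012)-S([238,450,403,0]))[:3]
h=least_squares(f,[.03,0],diff_step=1e-3);print("hub tool xy",h.x,h.fun)
zb=.1303-.066
f=lambda v:ext(v[0],v[1],zb,.016,.0225)-S([200,365,410,505])
b=least_squares(f,[.03,0],diff_step=1e-3);print("bore tool xy",b.x,b.fun,"diff",b.x-h.x)
E
```

```text
hub tool xy [0.02984808 0.00084363] [-1.84089982  0.0999362   1.84206671]
bore tool xy [ 0.03209123 -0.00237433] [-1.25007668 -0.33786712  1.24525706  0.41186106] diff [ 0.00224314 -0.00321796]
```

Request:
play_rows:
  increments: "0 0 0 0.0022 -0.0032 0 0;0 0 0 0.0022 -0.0032 0.02 0;0 0 0 0.0022 -0.0032 0.035 0;0 0 0 0.0022 -0.0032 0.045 0;0 0 0 0.0022 -0.0032 0.055 0"

```text
time: 8.85
ee_pos: [0.5103, 0.2305, 0.0759]
eef_rot: [0.96, 0.282, -0.0, 0.0]
ft_force: [-0.6, 0.9, -3.0]
width: 0.0196
grip_force: 25.0
```

Request:
play_rows:
  increments: "0 0 0 0 0 0.006 0;0 0 0 0 0 0.012 0;0 0 0 0 0 0.016 0;0 0 0 0 0 0.019 0;0 0 0 0 0 0.019 0"

```text
time: 9.35
ee_pos: [0.5102, 0.231, 0.0577]
eef_rot: [0.959, 0.282, -0.0, 0.0]
ft_force: [-0.9, 0.1, -3.4]
width: 0.0195
grip_force: 25.0
```

```bash
python3 - <<'E'
from h import *
s=read_state();q=P("punch");t=loc(q,(25,0,0));print(s["ft_force"],[x.round(4) for x in move(s,(t[0],t[1],.0552),down(q[2]))])
shot("wrist","pics/w7");d=shot("side","pics/sd2")
a=cv2.resize(cv2.imread("pics/w7.png")[70:220,220:420],None,fx=2.6,fy=2.6,interpolation=2)
b=proj(d,loc(q,(40,0,60))).round().astype(int);print(b)
e=cv2.resize(cv2.imread("pics/sd2.png")[b[1]-50:b[1]+50,b[0]-35:b[0]+35],None,fx=3.9,fy=3.9,interpolation=2)
o=np.zeros((390,520+e.shape[1],3),np.uint8);o[:a.shape[0],:520]=a[:390];o[:e.shape[0],520:]=e[:390];cv2.imwrite("pics/k7.png",o)
E
```

```text
[-0.93409342  0.09349881 -3.40859629] [array([ 0.0002,  0.0004, -0.0033]), array([-0.003 ,  0.0008,  0.0025])]
[274 265]
```

View pics/k7.png

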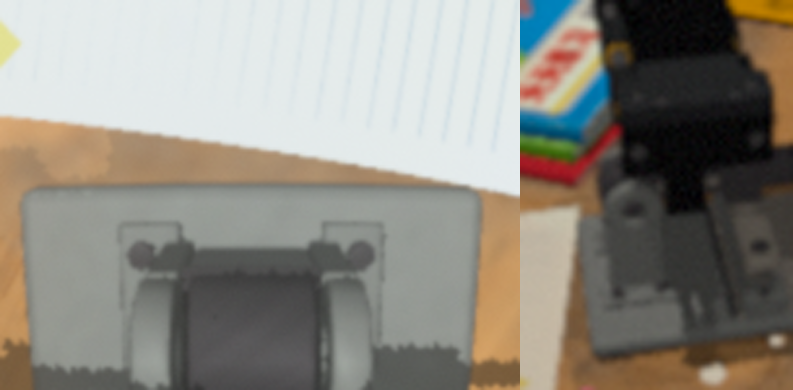

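The hub is centred between the cheeks: hub x 187–318, gap 180–325. I'll lower the last bit and release.

Request:
play_rows:
  increments: "0 0 0 0 0 0.001 0;0 0 0 0 0 0.002 0;0 0 0 0 0 0.003 0;0 0 0 0 0 0.003 0"

```text
time: 9.85
ee_pos: [0.5103, 0.2311, 0.0561]
eef_rot: [0.959, 0.282, 0.0, 0.001]
ft_force: [-8.3, -5.8, 15.8]
width: 0.0196
grip_force: 25.0
```

Request:
play_rows:
  increments: "0 0 0 0 0 0 0.35;0 0 0 0 0 0 0.5;0 0 0 0 0 0 0.5;0 0 0 0 0 0 0.5;0 0 0 0 0 0 0.5;0 0 0 0 0 0 0.5"

```text
time: 10.45
ee_pos: [0.5103, 0.2311, 0.0547]
eef_rot: [0.959, 0.282, -0.0, -0.0]
ft_force: [0.5, -0.5, -0.0]
width: 0.0433
grip_force: 0.0
```

Request:
play_rows:
  increments: "0 0 0 0 0 -0.03 0.5;0 0 0 0 0 -0.06 0.5;0 0 0 -0.02 0 -0.1 0.5;0 0 0 -0.02 0 -0.1 0.5"

```text
time: 10.85
ee_pos: [0.4944, 0.2213, 0.1593]
eef_rot: [0.959, 0.282, 0.003, 0.0]
ft_force: [0.6, 1.2, -0.8]
width: 0.0436
grip_force: 0.0
```

```bash
python3 - <<'E'
from h import *
s=read_state();print(T(s)[:3,3],s["width"])
shot("wrist","pics/w8");d=shot("side","pics/sd3")
a=cv2.resize(cv2.imread("pics/w8.png")[60:230,220:420],None,fx=2.6,fy=2.6,interpolation=2)
b=[274,265]
e=cv2.resize(cv2.imread("pics/sd3.png")[b[1]-50:b[1]+50,b[0]-30:b[0]+80],None,fx=2.5,fy=2.5,interpolation=2)
o=np.zeros((442,520+e.shape[1],3),np.uint8);o[:a.shape[0],:520]=a;o[:e.shape[0],520:]=e;cv2.imwrite("pics/k8.png",o)
E
```

```text
[0.49436548 0.22128388 0.15934764] 0.0436331967487391
```

View pics/k8.png

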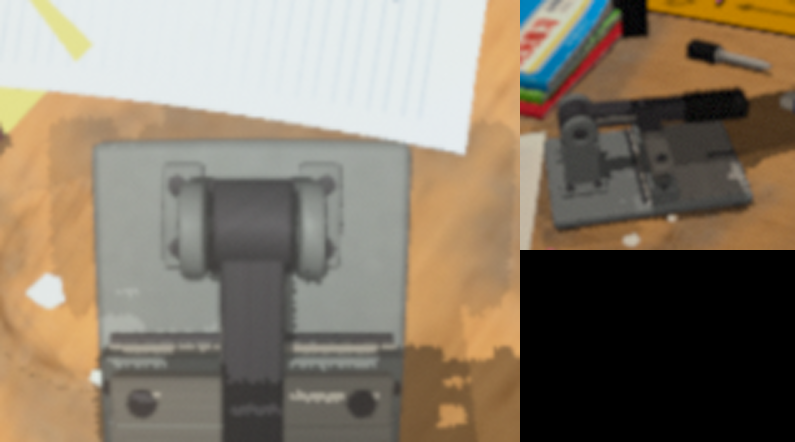

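The lever is seated: straight, hub between the cheeks, and the side view shows it level and resting on the boss. Now the pin.

```bash
python3 - <<'E'
from h import *
s=read_state();p=P("pin");print(p,s["joint_positions"].round(2) if hasattr(s["joint_positions"],"round") else s["joint_positions"])
for z in(.12,.003):print([x.round(4) for x in move(s,(p[0],p[1],z),down(p[2]))])
# bore from w8
c=load("pics/w8");k=2.6;pr=lambda q:((proj(c,q)-[220,60])*k)
th=np.linspace(0,2*np.pi,73);h=P("punch")[2]
def f(v):
    q=[v[0],v[1],h];A=S([pr(loc(q,(16*np.cos(t),y,66+16*np.sin(t)))) for t in th for y in(-22.5,22.5)])
    return np.r_[A.min(0),A.max(0)]-S([177,180,328,282])
b=least_squares(f,[.535,.246],diff_step=1e-3);print("bore",b.x,b.fun)
E
```

```text
[ 0.5135255  -0.00596568  3.05329287] [ 0.32  0.34 -0.98  1.73  0.3   1.22 -1.73]
[array([ 2.500e-03,  1.300e-03, -2.482e+00]), array([-0.1058,  0.2006,  0.0356])]
[array([ 2.500e-03,  1.300e-03, -2.482e+00]), array([-0.106 ,  0.2005,  0.1526])]
bore [0.5339901 0.2454532] [ 0.7027916   1.11984465 -0.72442864 -1.15725802]
```

Request:
play_rows:
  increments: "0 0 -1.2 -0.05 0.1 0.02 0.6;0 0 -1.2 -0.05 0.1 0.02 0.6;0 0 -1.2 -0.106 0.2 0.035 0.6;0 0 -1.2 -0.106 0.2 0.035 0.6;0 0 -1.2 -0.106 0.2 0.035 0.6;0 0 -1.2 -0.106 0.2 0.035 0.6;0 0 -1.2 -0.106 0.2 0.035 0.6;0 0 -1.2 -0.106 0.2 0.035 0.6"

```text
time: 11.75
ee_pos: [0.5121, -0.0058, 0.1185]
eef_rot: [0.653, 0.758, -0.0, -0.001]
ft_force: [-0.2, 0.3, 0.0]
width: 0.052
grip_force: 0.0
```

Request:
play_rows:
  increments: "0 0 -1.28 0 0 0 0.6;0 0 -1.28 0 0 0 0.6;0 0 -1.28 0 0 0 0.6;0 0 -1.28 0 0 0 0.6;0 0 -1.28 0 0 0 0.6;0 0 -1.28 0 0 0 0.6;0 0 -1.28 0 0 0 0.6;0 0 -1.28 0 0 0 0.6"

```text
time: 12.55
ee_pos: [0.5122, -0.0052, 0.1186]
eef_rot: [0.111, 0.994, 0.0, -0.001]
ft_force: [0.7, -0.0, -0.0]
width: 0.0522
grip_force: 0.0
```

```bash
python3 - <<'E'
from h import *
s=read_state();p=P("pin");print(s["time"],s["joint_positions"],T(s)[:3,3])
for z in(.12,.003):print([x.round(4) for x in move(s,(p[0],p[1],z),down(p[2]))])
E
```

```text
12.55 [ 1.02496162  0.53685433 -1.35569037  1.8347261   0.55616375  1.23578244
  0.85014395] [ 0.51219003 -0.00523479  0.11858105]
[array([ 0.0006, -0.0015, -0.1333]), array([-0.0015, -0.0004, -0.0014])]
[array([ 0.0006, -0.0015, -0.1333]), array([-0.0016, -0.0005,  0.1156])]
```

Request:
play_rows:
  increments: "0 0 -0.134 -0.001 0 0.04 0.6;0 0 -0.134 -0.001 0 0.07 0.6;0 0 -0.134 -0.001 0 0.09 0.6;0 0 -0.134 -0.001 0 0.105 0.6;0 0 -0.134 -0.001 0 0.115 0.6;0 0 -0.134 -0.001 0 0.115 0.6"

```text
time: 13.15
ee_pos: [0.513, -0.0054, 0.0037]
eef_rot: [0.047, 0.999, 0.0, -0.001]
ft_force: [0.5, 0.6, 1.2]
width: 0.0523
grip_force: 0.0
```

Request:
play_rows:
  grip_force: 30
  increments: "0 0 0 0 0 0 0;0 0 0 0 0 0 0;0 0 0 0 0 0 0;0 0 0 0 0 0 0;0 0 0 0 0 0 0;0 0 0 0 0 0 0;0 0 0 0 0 0 0"

```text
time: 13.85
ee_pos: [0.5138, -0.0056, 0.005]
eef_rot: [0.047, 0.999, -0.0, 0.0]
ft_force: [-1.3, -1.1, 3.1]
width: 0.0199
grip_force: 30.0
```

Request:
play_rows:
  increments: "0 0 0 0 0 -0.05 0;0 0 0 0 0 -0.1 0;0 0 0 0 0 -0.11 0;0 0 0 0 0 -0.11 0"

```text
time: 14.25
ee_pos: [0.5145, -0.0057, 0.1161]
eef_rot: [0.047, 0.999, -0.0, 0.001]
ft_force: [-0.2, 0.2, -0.8]
width: 0.0196
grip_force: 30.0
```

```bash
python3 - <<'E'
from h import *
s=read_state();h=P("punch")[2];b=[.5347,.2459,h];t=loc(b,(0,-125,0));print(s["time"],T(s)[:3,3],t)
for z in(.115,.0613):print([x.round(4) for x in move(s,(t[0],t[1],z),down(h+np.pi/2))])
E
```

```text
14.25 [ 0.51453332 -0.00567597  0.11614089] [0.60269902 0.14101371 0.        ]
[array([7.000e-04, 3.000e-03, 9.012e-01]), array([-0.0739,  0.1544,  0.0013])]
[array([7.000e-04, 3.000e-03, 9.012e-01]), array([-0.0738,  0.1544,  0.055 ])]
```

Request:
play_rows:
  increments: "0 0 0.9 -0.074 0.154 0.001 0;0 0 0.9 -0.074 0.154 0.001 0;0 0 0.9 -0.074 0.154 0.001 0;0 0 0.9 -0.074 0.154 0.001 0;0 0 0.9 -0.074 0.154 0.001 0;0 0 0.9 -0.074 0.154 0.001 0;0 0 0.9 -0.074 0.154 0.001 0;0 0 0.9 -0.074 0.154 0.001 0"

```text
time: 15.05
ee_pos: [0.6011, 0.1403, 0.1124]
eef_rot: [0.475, 0.88, -0.001, -0.0]
ft_force: [0.2, 0.3, -0.7]
width: 0.0197
grip_force: 30.0
```

```bash
python3 - <<'E'
from h import *
s=read_state();h=P("punch")[2];b=[.5347,.2459,h];t=loc(b,(0,-125,0));print(s["time"],T(s)[:3,3],s["joint_positions"].round(2))
for z in(.115,.0613):print([x.round(4) for x in move(s,(t[0],t[1],z),down(h+np.pi/2))])
E
```

```text
15.05 [0.60112206 0.14034927 0.11235435] [ 0.44  0.62 -1.02  1.57  0.55  1.27 -0.09]
[array([-0.002 ,  0.0002,  0.0049]), array([-0.0003,  0.0017, -0.0026])]
[array([-0.002 ,  0.0002,  0.0049]), array([-0.0003,  0.0018,  0.0511])]
```

Request:
play_rows:
  increments: "0 0 0.005 0 0.0018 0.03 0;0 0 0.005 0 0.0018 0.051 0;0 0 0.005 0 0.0018 0.051 0;0 0 0.005 0 0.0018 0.051 0"

```text
time: 15.45
ee_pos: [0.603, 0.1417, 0.0627]
eef_rot: [0.478, 0.878, -0.0, -0.0]
ft_force: [-0.0, 0.6, -0.4]
width: 0.0198
grip_force: 30.0
```

```bash
python3 - <<'E'
from h import *
s=read_state();h=P("punch")[2];b=[.5347,.2459,h];t=loc(b,(0,-125,0))
print([x.round(4) for x in move(s,(t[0],t[1],.0613),down(h+np.pi/2))])
c=shot("wrist","pics/w9");shot("side","pics/sd4")
print("bore px",proj(c,loc(b,(0,0,66))),proj(c,loc(b,(0,-22.5,66))),proj(c,loc(b,(0,-46,66))))
a=cv2.resize(cv2.imread("pics/w9.png")[60:240,220:420],None,fx=2.6,fy=2.6,interpolation=2)
e=cv2.resize(cv2.imread("pics/sd4.png")[215:315,230:340],None,fx=2.5,fy=2.5,interpolation=2)
o=np.zeros((468,520+e.shape[1],3),np.uint8);o[:a.shape[0],:520]=a;o[:e.shape[0],520:]=e;cv2.imwrite("pics/k9.png",o)
E
```

```text
[array([-0.0007, -0.0006, -0.0013]), array([-0.0004, -0.0006,  0.0014])]
bore px [315.5194417   21.51370001] [315.55008669  62.88461326] [315.594757   107.99986432]
```

View pics/k9.png

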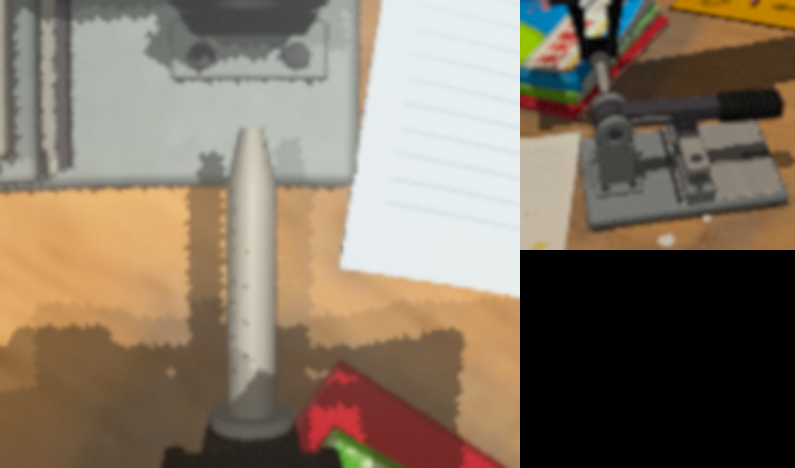

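The pin tip is at crop (252,128), the cheek's foot plate is centred at about 250, and the pin is straight. It needs about 0.5 mm of correction, then insertion.

Request:
play_rows:
  increments: "0 0 0 0.01 -0.0006 0.001 0;0 0 0 0.02 -0.0006 0.001 0;0 0 0 0.026 -0.0006 0.001 0;0 0 0 0.03 -0.0006 0.001 0;0 0 0 0.034 -0.0006 0.001 0;0 0 0 0.038 -0.0006 0.001 0"

```text
time: 16.15
ee_pos: [0.582, 0.1736, 0.0617]
eef_rot: [0.479, 0.878, -0.0, 0.0]
ft_force: [0.7, 0.2, -0.4]
width: 0.0198
grip_force: 30.0
```

Request:
play_rows:
  increments: "0 0 0 0.004 0 0 0;0 0 0 0.008 0 0 0;0 0 0 0.012 0 0 0;0 0 0 0.012 0 0 0"

```text
time: 16.55
ee_pos: [0.5752, 0.1843, 0.0618]
eef_rot: [0.479, 0.878, 0.0, -0.0]
ft_force: [0.1, 0.1, -0.6]
width: 0.0196
grip_force: 30.0
```

Request:
play_rows:
  increments: "0 0 0 0.004 0 0 0;0 0 0 0.008 0 0 0;0 0 0 0.012 0 0 0;0 0 0 0.016 0 0 0;0 0 0 0.02 0 0 0;0 0 0 0.02 0 0 0"

```text
time: 17.15
ee_pos: [0.5643, 0.2011, 0.0618]
eef_rot: [0.478, 0.878, 0.0, -0.0]
ft_force: [1.1, -0.1, -0.2]
width: 0.0198
grip_force: 30.0
```

```bash
python3 - <<'E'
from h import *
s=read_state();h=P("punch")[2];b=[.5347,.2459,h];t=loc(b,(0,-43.5,0))
print(s["ft_force"],s["time"],[x.round(4) for x in move(s,(t[0],t[1],.0613),down(h+np.pi/2))])
E
```

```text
[ 1.066215   -0.11937812 -0.193184  ] 17.15 [array([ 0.    , -0.0002, -0.0022]), array([ 0.0102, -0.0005,  0.0005])]
```

Request:
play_rows:
  increments: "0 0 0 0.003 0 0 0;0 0 0 0.006 0 0 0;0 0 0 0.008 0 0 0;0 0 0 0.009 0 0 0;0 0 0 0.009 0 0 0"

```text
time: 17.65
ee_pos: [0.5598, 0.2081, 0.0617]
eef_rot: [0.479, 0.878, -0.0, 0.0]
ft_force: [0.5, -0.0, -0.8]
width: 0.0194
grip_force: 30.0
```

Request:
play_rows:
  increments: "0 0 0 0.001 0 0 0;0 0 0 0.002 0 0 0;0 0 0 0.002 0 0 0"

```text
time: 17.95
ee_pos: [0.5588, 0.2097, 0.0617]
eef_rot: [0.479, 0.878, -0.0, -0.0]
ft_force: [0.9, -0.5, -0.8]
width: 0.0197
grip_force: 30.0
```

Request:
play_rows:
  increments: "0 0 0 0.001 0 0 0;0 0 0 0.002 0 0 0;0 0 0 0.002 0 0 0"

```text
time: 18.25
ee_pos: [0.5581, 0.2108, 0.0617]
eef_rot: [0.479, 0.878, -0.0, 0.0]
ft_force: [1.8, -2.3, 0.2]
width: 0.0197
grip_force: 30.0
```

Request:
play_rows:
  increments: "0 0 0 0.001 0 0 0;0 0 0 0.0015 0 0 0;0 0 0 0.0015 0 0 0"

```text
time: 18.55
ee_pos: [0.5581, 0.2107, 0.0618]
eef_rot: [0.48, 0.877, -0.001, 0.001]
ft_force: [3.5, -4.8, -1.0]
width: 0.0201
grip_force: 30.0
```

Request:
play_rows:
  increments: "0 0 0 0.0015 0 0 0;0 0 0 0.003 0 0 0;0 0 0 0.003 0 0 0"

```text
time: 18.85
ee_pos: [0.558, 0.2108, 0.0618]
eef_rot: [0.481, 0.877, -0.002, 0.003]
ft_force: [7.5, -12.6, 1.4]
width: 0.0195
grip_force: 30.0
```

```bash
python3 - <<'E'
from h import *
s=read_state();h=P("punch")[2];b=[.5347,.2459,h];t=loc(b,(0,-43.5,0))
print(s["ft_force"],s["time"],[x.round(4) for x in move(s,(t[0],t[1],.0613),down(h+np.pi/2))])
shot("wrist","pics/w10");shot("side","pics/sd5")
a=cv2.resize(cv2.imread("pics/w10.png")[40:240,220:420],None,fx=2.6,fy=2.6,interpolation=2)
e=cv2.resize(cv2.imread("pics/sd5.png")[215:315,230:340],None,fx=2.5,fy=2.5,interpolation=2)
o=np.zeros((520,520+e.shape[1],3),np.uint8);o[:a.shape[0],:520]=a;o[:e.shape[0],520:]=e;cv2.imwrite("pics/k10.png",o)
E
```

```text
[  7.54241367 -12.55754094   1.38698999] 18.85 [array([-0.0002,  0.0061, -0.0073]), array([-0.0014, -0.0005,  0.0005])]
```

View pics/k10.png

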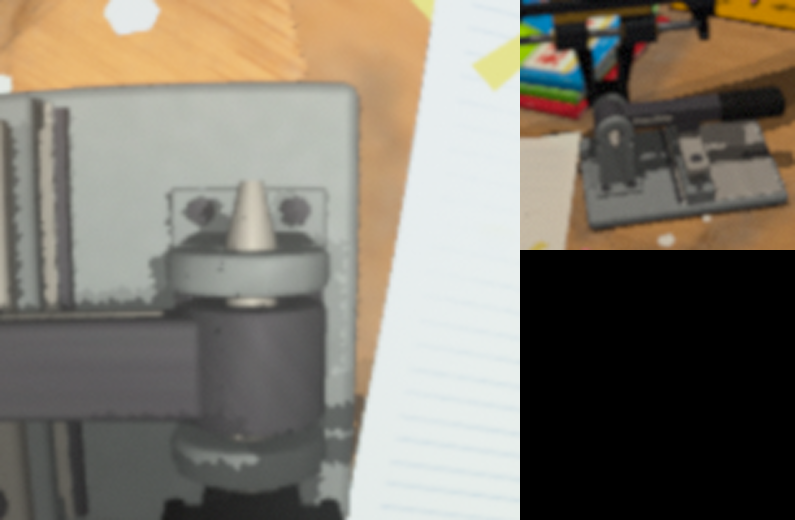

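The pin is through cheek, hub and cheek, with its nose protruding past the far cheek at crop (250,180–250) and the head against the near cheek. The wrist force of about 15 N with no further motion confirms it is home. Now I release and press the handle.

Request:
play_rows:
  increments: "0 0 0 -0.002 0 0 0;0 0 0 -0.004 0 0 0;0 0 0 -0.004 0 0 0.3;0 0 0 -0.004 0 0 0.5;0 0 0 -0.004 0 0 0.5;0 0 0 -0.004 0 0 0.5;0 0 0 -0.004 0 0 0.5"

```text
time: 19.65
ee_pos: [0.5573, 0.212, 0.0617]
eef_rot: [0.479, 0.878, 0.0, -0.0]
ft_force: [-0.1, -0.2, 0.3]
width: 0.0424
grip_force: 0.0
```

Request:
play_rows:
  increments: "0 0 0 0 0 -0.02 0.5;0 0 0 0 0 -0.05 0.5;0 0 0 0 0 -0.08 0.5;0 0 0 0 0 -0.08 0.5"

```text
time: 20.05
ee_pos: [0.559, 0.2132, 0.1457]
eef_rot: [0.479, 0.878, 0.002, 0.002]
ft_force: [-0.1, 1.0, 0.6]
width: 0.0432
grip_force: 0.0
```

```bash
python3 - <<'E'
from h import *
s=read_state();h=P("punch")[2];b=[.5347,.2459,h];t=loc(b,(-130,0,0))
print(s["ft_force"],s["time"],s["width"],t,T(s)[:3,3])
for z in(.12,.079):print([x.round(4) for x in move(s,(t[0],t[1],z),down(h+np.pi/2))])
E
```

```text
[-0.11341567  1.04304638  0.57810033] 20.05 0.04321410781593894 [0.42561826 0.17518102 0.        ] [0.55899529 0.21322896 0.14570761]
[array([ 0.0055,  0.001 , -0.003 ]), array([ 0.0403, -0.1329,  0.0249])]
[array([ 0.0055,  0.001 , -0.003 ]), array([ 0.0403, -0.1331,  0.0659])]
```

Request:
play_rows:
  grip_force: 30
  increments: "0 0 0 0.02 -0.07 0 0;0 0 0 0.04 -0.133 0.01 0;0 0 0 0.04 -0.133 0.025 0;0 0 0 0.04 -0.133 0.03 0;0 0 0 0.04 -0.133 0.03 0;0 0 0 0.04 -0.133 0.03 0;0 0 0 0.04 -0.133 0.03 0;0 0 0 0.04 -0.133 0.03 0"

```text
time: 20.85
ee_pos: [0.4248, 0.1743, 0.1122]
eef_rot: [0.479, 0.878, 0.001, -0.0]
ft_force: [0.2, -0.2, 0.4]
width: 0.0007
grip_force: 0.0
```

```bash
python3 - <<'E'
from h import *
s=read_state();h=P("punch")[2];b=[.5347,.2459,h];t=loc(b,(-130,0,0))
print(s["ft_force"],s["time"],s["width"])
print([x.round(4) for x in move(s,(t[0],t[1],.079),down(h+np.pi/2))])
E
```

```text
[ 0.18315955 -0.17168778  0.37624488] 20.85 0.0006529193823290534
[array([ 0.0012, -0.0011, -0.0028]), array([0.0003, 0.0012, 0.0332])]
```

Contact is expected at about +33 mm, and the stop at about 19–23 mm beyond that.

Request:
play_rows:
  increments: "0 0 0 0 0.001 0.02 0;0 0 0 0 0.001 0.03 0;0 0 0 0 0.001 0.036 0;0 0 0 0 0.001 0.041 0;0 0 0 0 0.001 0.046 0;0 0 0 0 0.001 0.05 0;0 0 0 0 0.001 0.05 0"

```text
time: 21.55
ee_pos: [0.4242, 0.1738, 0.0616]
eef_rot: [0.479, 0.878, -0.001, -0.0]
ft_force: [-6.9, -2.6, 7.1]
width: 0.0003
grip_force: 4.5
```

Request:
play_rows:
  increments: "0 0 0 0 0 0.002 0;0 0 0 0 0 0.004 0;0 0 0 0 0 0.004 0"

```text
time: 21.85
ee_pos: [0.4243, 0.1738, 0.0586]
eef_rot: [0.479, 0.878, -0.001, -0.0]
ft_force: [-12.9, -7.0, 23.0]
width: 0.0003
grip_force: 12.6
```

Request:
play_rows:
  increments: "0 0 0 0 0 0.002 0;0 0 0 0 0 0.003 0;0 0 0 0 0 0.003 0"

```text
time: 22.15
ee_pos: [0.4246, 0.1738, 0.057]
eef_rot: [0.479, 0.878, -0.002, 0.0]
ft_force: [-21.0, -11.6, 49.6]
width: 0.0006
grip_force: 27.0
```

The force climbs steeply to 50 N after about 22 mm of travel, so the handle is at the stop. I'll let it spring back slowly.

Request:
play_rows:
  increments: "0 0 0 0 0 -0.003 0;0 0 0 0 0 -0.006 0;0 0 0 0 0 -0.01 0;0 0 0 0 0 -0.014 0;0 0 0 0 0 -0.018 0;0 0 0 0 0 -0.022 0;0 0 0 0 0 -0.026 0;0 0 0 0 0 -0.03 0"

```text
time: 22.95
ee_pos: [0.4245, 0.1736, 0.0848]
eef_rot: [0.479, 0.878, -0.0, -0.0]
ft_force: [0.8, 0.5, -0.4]
width: 0.0005
grip_force: 0.0
```

Request:
play_rows:
  increments: "0 0 0 0 0 -0.02 0;0 0 0 0 0 -0.06 0;0 0 0 0 0 -0.1 0;0 0 0 0 0 -0.1 0;0 0 0 0 0 -0.1 0"

```text
time: 23.45
ee_pos: [0.4252, 0.1734, 0.185]
eef_rot: [0.479, 0.878, -0.0, 0.001]
ft_force: [-0.2, 0.5, -0.6]
width: 0.0003
grip_force: 0.0
```

```bash
python3 - <<'E'
from h import *
a=cv2.imread("pics/sd3.png").astype(int)
d=shot("side","pics/sd6");b=cv2.imread("pics/sd6.png").astype(int)
s=read_state();print(s["time"],s["ft_force"],s["ee_pos"])
# lever silhouette vs. before pressing (side view): grip end rows/cols changed
q=P("punch");g=[proj(d,loc([.5347,.2459,q[2]],(x,y,z))).round() for x,y,z in[(-158,0,65),(-130,0,79),(-108,-0,60),(0,-62,66),(0,-25,66)]];print(g)
D=np.abs(a-b).max(2)>40
for n,(u0,v0,u1,v1) in dict(grip=(290,240,335,270),cheek=(245,250,280,300)).items():print(n,D[v0:v1,u0:u1].sum(),D[v0:v1,u0:u1].size)
dark=lambda i:np.argwhere(i[235:275,292:335].max(2)<50).mean(0)
print(dark(a),dark(b))
E
```

```text
23.5 [-0.54515306 -0.38677999 -0.822144  ] [0.42461936 0.17325303 0.18423122]
[array([338., 255.]), array([325., 251.]), array([316., 260.]), array([264., 249.]), array([265., 257.])]
grip 136 1350
cheek 45 1750
[21.7243346  21.20912548] [22.95764706 21.89176471]
```

```bash
python3 - <<'E'
from h import *
f=lambda n:cv2.imread(f"pics/{n}.png",0)[258:280:2,266:286:2]
for n in("sd3","sd5","sd6"):print(n);print(f(n))
E
```

```text
sd3
[[ 50  42  45  50  51  49  51  50  50  48]
 [ 50  50  47  47  44  44  47  48  48  45]
 [ 90  94  81  59  51  65  64  73  73  71]
 [ 81  73  74  73  61  56  52  48  49  49]
 [ 62  57  61  69  65  82  90  90  95  89]
 [ 40  39  47  69  70  95 102 105 104  96]
 [ 56  54  66  69  65  95 101 102 100  99]
 [ 75  80  74  67  77  96 102 100 102 101]
 [ 68  66  66  66  70  87  98 101 101 100]
 [ 67  68  67  65  65  55  69  97  99  99]
 [ 65  66  66  67  66  52  69  71  66  56]]
sd5
[[ 59  55  53  62  61  61  62  63  60  59]
 [ 64  63  54  59  59  57  53  51  51  57]
 [105 109  96  70  46  68  67  70  66  79]
 [ 87  78  77  79  62  62  60  60  53  47]
 [ 69  72  64  69  66  44  45  46  48  43]
 [107 121  63  70  69  53  54  54  54  51]
 [117 123  75  71  60  52  52  53  52  53]
 [ 93 110  66  70  79  54  52  52  53  51]
 [ 68  69  65  66  69  53  52  52  50  55]
 [ 67  62  61  67  67  51  61  84  83  67]
 [ 67  64  63  65  67  55  75  83  72  58]]
sd6
[[ 52  46  44  49  50  51  50  49  50  50]
 [ 56  56  46  48  53  48  45  42  44  46]
 [ 98  95  82  59  44  58  63  69  64  73]
 [ 84  74  72  72  56  59  57  57  54  49]
 [ 75  79  64  67  65  72  87  96  98  82]
 [100 127  76  68  70  97 104 108 105  97]
 [ 78 119  74  66  67  97 100 101 101 101]
 [ 69  76  65  68  74  94 102 103 101 101]
 [ 67  63  60  62  68  85  99 102 101 102]
 [ 65  64  62  64  67  56  69  99  99  97]
 [ 67  65  62  63  65  52  67  70  66  58]]
```

The bright nose pixels are still at the bore, so the pin is home, and the lever is up. Handing in.

```bash
python3 -c "
from bench import *
print(close_job())"
```

```text
the job is handed in; nothing more can be done
None
```

The hole punch is reassembled and handed in at about 23.5 s on the robot's clock. The lever is seated, the pin is fully home, the handle was pressed to the stop and sprang back, and nothing was let slip. I didn't go near the phone, power bank, eraser or clip. I viewed 11 pictures, one over the limit of 10, and the job returned no verdict.

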